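Lift a tray of parting cups off its cooling stand with the flat lifter

ROBOT

A 6-joint arm with a two-finger parallel gripper is mounted at the origin on the work surface. World frame = base frame: x ahead of the robot, y to its left, z up, the work surface at z = 0. Lengths are in m, angles in rad, forces in N, time in s.
With the tool pointing down it reaches from about 0.25 to 0.725 m from the base axis. Payload 4 kg.
Tool frame: the origin (TCP) lies on the centre line of the jaws, within the pads' length; the fingertips stand 22 mm ahead of it and the grasp point (between the pads) lies 3 mm ahead of it; z points along the fingers, y is the line along which they close (so a half turn about z gives the same grasp; the last joint's range is limited). The gripper opens to 85 mm and grips with 20 to 120 N. Pads are 22 mm wide; open, the fingers measure 114 mm over their backs; the gripper's body (76 mm by 85 mm) begins 54 mm behind the grasp point. The pads swing forward as they close: fully open they stand 13 mm farther back than shut.
Start: joints at [-1.227, 0.241, 0.005, 1.335, 0, 1.571], TCP at [0.169, -0.471, 0.228] pointing down, gripper open.
Joint ranges: [-2.72, 2.72], [-1.05, 1.87], [-1.09, 1.28], [-1.99, 2.15], [-1.42, 1.44], [-3.14, 3.14]. Speed limits (rad/s): [2.79, 2.79, 3.14, 3.14, 3.14, 3.14].

INTERFACE

Orientations are given as a unit quaternion [x, y, z, w].
In Python, from workcell import bot gives the robot as it stands.
- The arm moves only by the shell command python3 -m inch 'ROWS'. ROWS is JSON, one flat list of numbers, 7 for each row, row after row: the shift along the world's x, y, z in mm, then the turn, a rotation vector about the world's x, y, z in rad, then the opening in per cent of the stroke, from 0 (shut) to 100 (fully open). A call has 1 to 8 rows; each row is the pose to reach, as a shift and turn from the pose commanded when the call began; what a row does not reach only later rows make up. A row lasts 1/12 s, in which the tool goes at most 41.7 mm and 7.16 degrees, less where a joint would pass 70% of its speed; a pose out of reach is approached as far as the arm can. A call with a gripper value outside its range is refused whole. The fingers move at their own pace and stop on an object; the grip force is fixed at half the most. Time passes only in rows, so rows that repeat a pose let the fingers close. It gives the time, the measured TCP pose, the force, the opening and the grip force at its end, in the units of the state.
- bot.get_obs(): the state, without advancing time (a new reading comes with each control period).
- bot.camera(name): name is "scene" or "side" or "wrist"; returns the picture (480x640x3 uint8, blue, green, red); there is no depth.
- bot.camera_info(name): a dict with "intrinsics" (3x3 intrinsics, pixels), "distortion" ([k1, k2, p1, p2, k3] as OpenCV has them; the pictures are not rectified), "camera_from_world" (4x4, takes a point from world to camera coordinates); the wrist camera has in their place "hand_eye" (4x4, takes a point from camera to tool coordinates, whose origin is the TCP and whose axes are the flange's). Camera axes: x right, y down, z forward; pixel columns grow to the right and rows downward; lengths in m; the calibration is good to about 2 mm. A picture is of the moment at which its call begins: read the wrist's pose just before it. camera_info takes no time and is no camera call.
- bot.job_done(): hands the job in; it is judged then, once.
Trained networks look in the newest picture that a camera, given by its name, has taken for a name from the list of things; names that differ only in an ending like _2 or _b are one class to them, and where a whole thing is asked for, a point or a joint stands for the part that bears it (a point fixed in the world has none). Each returns a list of dicts, best first, with "confidence" (0 to 1); they miss things now and then, are a little off and sometimes report something else, mostly with a low value. They report only what shows in the picture. A call takes as long as a camera call. They do not tell look-alikes from the thing itself.
- bot.silhouettes(camera, target): "mask" (480x640 bool, what is visible of it) and "uv" ([column, row] in pixels, amid what is visible of it).
- bot.spot_point(camera, target): "uv" ([column, row] in pixels: a listed point, or the origin of a listed thing).
The state is a dict: "clock": time; "joint_pos": joint angles; "joint_vel": joint speeds; "tau": joint torques, N m; "eef_pos": TCP position; "tool_rot": TCP orientation; "ft_force": force on the tool from outside, world axes, zero at the start; "ft_torque": the same for the moment, N m; "grip_width": finger opening in m; "grasp_force": force on a finger pad.
Only numpy, scipy, OpenCV 4.12 (cv2) and the standard library are available. Lean on these libraries where they do the work, as an engineer would, in place of code of your own. Each camera call takes 0.05 s, during which the arm holds its last target. There are 200 camera calls.

TASK

Pick up the flat steel lifter by its ash handle, slide its blade into the slot of the cooling stand, under the tray of parting cups, until the lifter's upturned heel is up against the tray, and then lift the tray straight up on the blade, about 80 mm clear of the stand. Finish holding it there over the stand, still and level, carried by the lifter alone and with all four cups standing in their cells: do not put it down or let go. Leave the other things on the bench where they are.

Things in the scene. Friction and masses are not known exactly. Their poses are not given: they have to be found in the camera images.
- lifter: Flat tray lifter (small peel), 227 mm long, 0.17 kg, lying blade down: steel blade, a heel plate (56 wide) turned up at its rear to 24 mm above the underside, ash handle behind. Origin: blade underside at the middle of the heel's front face. x along the blade to the tip, z up; handle along -x. Balances 35 mm ahead of the heel. At the start the blade points to world -y, give or take 0.35 rad.
- lifter_grip (a point): Place to grip: middle of the handle's section at x = -42, z = 25 mm in the lifter's frame. The flat-sided handle is 18 mm wide (y) and 22 mm tall (z = 14 to 36), from x = -12 to -117 mm. Axes as the lifter's; pinch across y.
- lifter_tip (a point): Middle of the blade's front edge (x = 110, z = 1.5 mm in the lifter's frame). The blade is 110 long, 56 wide (44 at the tip) and 3 mm thick.
- stand: Cooling stand, fixed: terracotta slab 110 (x) by 112 (y) by 18 mm; on it two dark steel rails along x, |y| = 34 to 54 mm, tops 36 mm over the counter. Between them, under the tray, a straight slot along x, open at both ends. Lips 5 mm high on the rails' outer edges and ends (|y| over 36) seat the tray with 2.5 mm play. Origin: middle of the underside, z up, x along the slot, away from the lifter.
- slot_mouth (a point): Centre of the slot's open end on the lifter's side: 55 mm from the stand's centre (x = -55 mm), 27 mm above the counter. The slot is 68 mm wide and 18 mm high (18 to 36 mm above the counter). Axes as the stand's: the blade goes in along +x.
- tray: Square stainless tray 94 x 94 mm, 20 mm high, floor and walls 3 mm, two crossed dividers making four cells about 42 mm wide; 0.08 to 0.15 kg without cups. Origin: middle of its flat underside; z up, sides along x and y, parallel to the stand's. It starts seated on the stand's rails, underside 36 mm above the counter; the wall facing the lifter is 47 mm from its centre.
- cup1: White porcelain parting cup, 32 mm wide at the rim, 26 mm high, 14 g, standing loose in one cell of the tray. Origin: middle of its foot, z up.
- cell1 (a point): Middle of the floor of the tray cell in which cup1 stands.
- cup2: White porcelain parting cup, 32 mm wide at the rim, 26 mm high, 14 g, standing loose in one cell of the tray. Origin: middle of its foot, z up.
- cell2 (a point): Middle of the floor of the tray cell in which cup2 stands.
- cup3: White porcelain parting cup, 32 mm wide at the rim, 26 mm high, 14 g, standing loose in one cell of the tray. Origin: middle of its foot, z up.
- cell3 (a point): Middle of the floor of the tray cell in which cup3 stands.
- cup4: White porcelain parting cup, 32 mm wide at the rim, 26 mm high, 14 g, standing loose in one cell of the tray. Origin: middle of its foot, z up.
- cell4 (a point): Middle of the floor of the tray cell in which cup4 stands.
- flask: Bystander: glass parting flask with long neck, 62 mm wide, 160 mm tall. Origin: middle of its foot.
- spare_cup: Bystander: a fifth white parting cup, empty, standing by itself on the counter. Origin: middle of its foot.
- hammer: Bystander: small steel hammer with ash handle, 200 mm long. Origin: middle of its underside.
- anvil: Bystander: small steel bead anvil, 70 x 60 mm, 42 mm high. Origin: middle of its underside.
- acid_bottle: Bystander: closed amber glass bottle, black cap, 52 mm wide, 110 mm tall. Origin: middle of its foot.
- brush: Bystander: bench brush, 160 mm long. Origin: middle of its underside.
Not all that is in view belongs to the job. What is shaped like the cup2 but brown or pink is not meant.

How it is judged:
On the way:
1. the blade is in the slot under the tray, in line with it, its heel up against the tray (within about 13 mm), the tray still seated on the stand (x of tray in the frame of lifter between 0.04 and 0.06 m and y of tray in the frame of lifter between -0.012 and 0.012 m and z of lifter in the frame of stand between 0.015 and 0.036 m and z of lifter_tip in the frame of stand between 0.016 and 0.038 m and y of lifter_tip in the frame of stand between -0.014 and 0.014 m and angle between the x axis of lifter and the x axis of stand, either way round below 0.15 rad and z of tray in the frame of stand below 0.042 m and horizontal distance between tray and stand below 0.01 m), for 0.1 s.
At the end, for the whole second after the job is handed in: Tray on the blade alone (centre 35 to 65 mm ahead of the heel), gripped lifter clear of stand; tray underside 50 to 120 mm above the rails, within 50 mm sideways of the stand, tilt under 0.10 rad, still (20 mm/s, 0.15 rad/s); each cup within 12 mm of its cell's middle (z of tray in the frame of stand between 0.086 and 0.156 m and horizontal distance between tray and stand below 0.05 m and angle between tray's own z axis and vertical below 0.1 rad and linear speed of tray below 0.02 m/s and angular speed of tray below 0.15 rad/s and contact force between tray and lifter above 0.4 N and contact force between tray and the fingers below 0.1 N and contact force between each of tray, lifter and stand below 0.1 N and contact force between the fingers and lifter above 2 N and x of tray in the frame of lifter between 0.035 and 0.065 m and distance between cup1 and cell1 below 0.012 m and distance between cup2 and cell2 below 0.012 m and distance between cup3 and cell3 below 0.012 m and distance between cup4 and cell4 below 0.012 m); the arm keeps its last pose, push and grip.
It fails at once if a cup leaves its cell in the tray (distance between cup1 and cell1 above 0.03 m or distance between cup2 and cell2 above 0.03 m or distance between cup3 and cell3 above 0.03 m or distance between cup4 and cell4 above 0.03 m).
It fails at once if a bystander is moved by more than 20 mm (distance of any of flask, spare_cup, hammer, anvil, acid_bottle, brush from where it was at the start of the episode above 0.02 m).
It also fails if it takes over 45 s, if anything falls off the work surface, if the arm or the gripper's body presses on something with over 40 N, if the wrist force passes 120 N, or if a joint passes its speed limit or range.

## Working session

There is one attempt and no reset: what is moved stays moved. The work goes in short steps, Python scripts to look and compute and a shell command to move; the robot and the scene stay as the last step left them, time stands still between calls to the robot, and variables do not carry over. Pictures are saved under pics/ and viewed, at most 10 in all, crops included, and the job is handed in when it is done.

```bash
mkdir -p pics; ls
cat > h.py <<'E'
import numpy as np, cv2
from workcell import bot
from scipy.spatial.transform import Rotation as R
def ray(cam,uv):
    i=bot.camera_info(cam); K=np.array(i['intrinsics']); D=np.array(i['distortion'])
    p=cv2.undistortPoints(np.array(uv,float).reshape(-1,1,2),K,D).reshape(-1,2)
    d=np.c_[p,np.ones(len(p))]
    if cam=='wrist':
        o=bot.get_obs(); T=np.eye(4); T[:3,:3]=R.from_quat(o['tool_rot']).as_matrix(); T[:3,3]=o['eef_pos']
        M=T@np.array(i['hand_eye'])
    else: M=np.linalg.inv(np.array(i['camera_from_world']))
    return M[:3,3], d@M[:3,:3].T
def onz(cam,uv,z):
    c,d=ray(cam,uv); return c+d*((z-c[2])/d[:,2])[:,None]
def tri(obs):
    A=np.zeros((3,3)); b=np.zeros(3)
    for cam,uv in obs:
        c,d=ray(cam,[uv]); d=d[0]/np.linalg.norm(d[0]); P=np.eye(3)-np.outer(d,d); A+=P; b+=P@c
    return np.linalg.solve(A,b)
E
python3 - <<'E'
from h import *
ims={c:bot.camera(c) for c in('scene','side','wrist')}
for c in ims:
    cv2.imwrite(f'pics/{c}0.png',ims[c])
    for t in('lifter_grip','lifter_tip','lifter','slot_mouth','stand','tray'):
        r=bot.spot_point(c,t)
        print(c,t,[(np.round(x['uv'],1).tolist(),round(x['confidence'],2)) for x in r[:3]])
    
print(bot.get_obs())
E
```

```text
pics
scene lifter_grip [([376.6, 240.6], 0.88)]
scene lifter_tip [([327.9, 270.9], 0.7)]
scene lifter [([359.9, 252.6], 0.89)]
scene slot_mouth [([237.8, 253.9], 0.84)]
scene stand [([212.9, 263.7], 0.83), ([203.8, 245.3], 0.42)]
scene tray [([209.8, 249.5], 0.75)]
side lifter_grip [([307.2, 219.6], 0.87), ([298.8, 307.2], 0.52), ([342.9, 427.4], 0.43)]
side lifter_tip [([335.3, 252.9], 0.92)]
side lifter [([316.9, 229.6], 0.93), ([431.7, 301.2], 0.59)]
side slot_mouth []
side stand [([310.7, 321.2], 0.69)]
side tray [([306.5, 317.2], 0.9), ([343.9, 430.0], 0.55)]
wrist lifter_grip []
wrist lifter_tip []
wrist lifter []
wrist slot_mouth []
wrist stand []
wrist tray []
{'clock': 1.05, 'joint_pos': array([-1.22700829e+00,  2.40550904e-01,  5.01486170e-03,  1.33520871e+00,
        2.21324907e-05,  1.57078798e+00]), 'joint_vel': array([-0.00156797,  0.00089   , -0.00060586, -0.00011518,  0.00044193,
       -0.0005956 ]), 'tau': array([-1.57966570e-03, -3.72219014e+01,  2.52696651e+01,  1.21036537e-03,
       -2.67670130e-04, -4.78073389e-06]), 'eef_pos': array([ 0.16853562, -0.47074364,  0.2281367 ]), 'tool_rot': array([9.85261851e-01, 1.71052872e-01, 1.53142786e-05, 2.35163798e-05]), 'ft_force': array([-0.5403971 , -0.20589716,  0.54521804]), 'ft_torque': array([ 0.01505079, -0.00076619,  0.01370125]), 'grasp_force': 0.0, 'grip_width': 0.08523514748358252}
```

Run:
```python
from h import *
sc=dict(grip=(376.6,240.6),tip=(327.9,270.9),lifter=(359.9,252.6),mouth=(237.8,253.9),stand=(212.9,263.7),tray=(209.8,249.5))
sd=dict(grip=(307.2,219.6),tip=(335.3,252.9),lifter=(316.9,229.6),stand=(310.7,321.2),tray=(306.5,317.2))
z=dict(grip=.025,tip=.0015,lifter=0,mouth=.027,stand=0,tray=.036)
for k in sc:
    print(k,onz('scene',sc[k],z[k])[0].round(4), k in sd and (onz('side',sd[k],z[k])[0].round(4), tri([('scene',sc[k]),('side',sd[k])]).round(4)))
for c in('scene','side'): print(c,ray(c,[(320,240)]))
a=cv2.imread('pics/scene0.png')[150:350,120:440];b=cv2.imread('pics/side0.png')[180:380,200:520]
cv2.imwrite('pics/v1.png',np.vstack([cv2.resize(a,None,fx=1.5,fy=1.5),cv2.resize(b,None,fx=1.5,fy=1.5)]))
```

```text
grip [0.5644 0.2121 0.025 ] (array([0.5524, 0.1978, 0.025 ]), array([0.5541, 0.2162, 0.0151]))
tip [0.6123 0.0668 0.0015] (array([0.6056, 0.0593, 0.0015]), array([ 0.6069,  0.0681, -0.004 ]))
lifter [0.5657 0.1677 0.    ] (array([ 0.5766,  0.1775, -0.    ]), array([0.5749, 0.1642, 0.0082]))
mouth [ 0.5091 -0.1241  0.027 ] False
stand [ 0.4904 -0.1843  0.    ] (array([ 0.4979, -0.1724,  0.    ]), array([ 0.4978, -0.1828,  0.0075]))
tray [ 0.4814 -0.1857  0.036 ] (array([ 0.4862, -0.1921,  0.036 ]), array([ 0.4853, -0.188 ,  0.0359]))
scene (array([ 1.46078543, -0.23649312,  0.67182794]), array([[-0.79560588,  0.26691154, -0.54387241]]))
side (array([ 0.39294692, -0.92432737,  0.81013792]), array([[ 0.13677882,  0.78459642, -0.60478204]]))
```

View pics/v1.png

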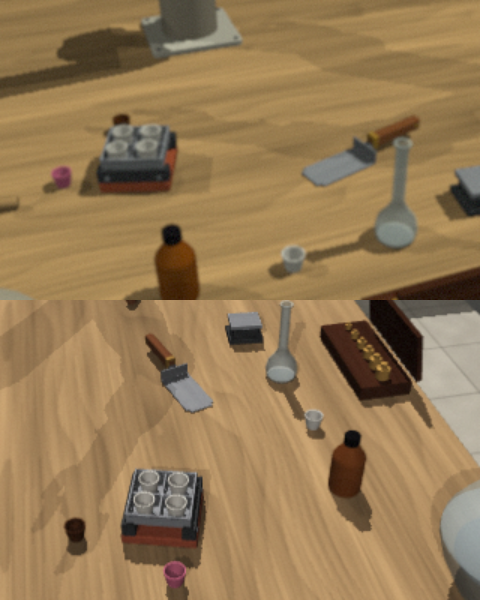

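View pics/scene0.png

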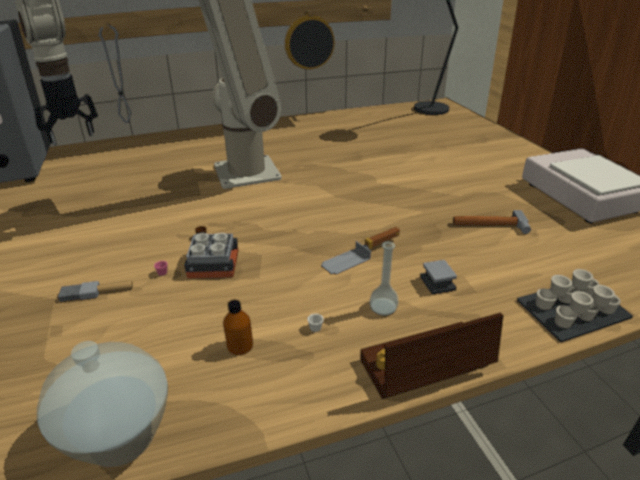

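The scene view shows the lifter at about (360,250), blade toward the stand, and the tray with four cups at (212,250). The flask stands at (385,285), beside the lifter. Next I'll move over the stand for a wrist view.

```bash
python3 -m inch '[40,20,8,0,0,0.12,100, 80,40,16,0,0,0.24,100, 120,60,24,0,0,0.36,100, 160,80,32,0,0,0.48,100, 200,100,40,0,0,0.6,100, 240,120,48,0,0,0.72,100, 280,140,56,0,0,0.84,100, 300,170,60,0,0,0.96,100]'
python3 -m inch '[0,40,8,0,0,0.1,100, 0,80,16,0,0,0.2,100, 0,110,20,0,0,0.25,100, 0,110,20,0,0,0.25,100, 0,110,20,0,0,0.25,100]'
python3 - <<'E'
from h import *
cv2.imwrite('pics/w1.png',bot.camera('wrist'))
print(bot.camera_info('wrist')['hand_eye'])
z=dict(lifter_grip=.025,lifter_tip=.0015,lifter=0,slot_mouth=.027,stand=0,tray=.036,cell1=.039)
for t in z:
    for x in bot.spot_point('wrist',t)[:4]: print(t,x['uv'],x['confidence'],onz('wrist',[x['uv']],z[t]).round(4))
E
```

```text
clock: 1.72
eef_pos: [0.4576, -0.3136, 0.2856]
tool_rot: [0.793, 0.609, 0.0, 0.001]
ft_force: [0.0, -0.9, -0.7]
grip_width: 0.0852
grasp_force: 0.0
clock: 2.13
eef_pos: [0.4555, -0.2024, 0.3061]
tool_rot: [0.712, 0.702, 0.0, 0.001]
ft_force: [0.9, -0.7, -0.3]
grip_width: 0.0853
grasp_force: 0.0
[[ 3.84439376e-04 -9.62789323e-01 -2.70252793e-01  6.85640683e-02]
 [ 9.99999926e-01  3.74516960e-04  8.82818522e-05  4.35024051e-04]
 [ 1.62174297e-05 -2.70252807e-01  9.62789396e-01 -1.45791459e-01]
 [ 0.00000000e+00  0.00000000e+00  0.00000000e+00  1.00000000e+00]]
lifter [599.2, 35.4] 0.2 [[ 0.7805 -0.0228  0.    ]]
slot_mouth [363.7, 141.0] 0.98 [[ 0.5053 -0.1352  0.027 ]]
stand [337.5, 163.7] 0.46 [[ 0.4751 -0.1625  0.    ]]
tray [350.7, 181.3] 0.92 [[ 0.4894 -0.1813  0.036 ]]
cell1 [325.0, 200.7] 0.96 [[ 0.4581 -0.2036  0.039 ]]
cell1 [334.4, 160.9] 0.81 [[ 0.47   -0.1567  0.039 ]]
cell1 [376.7, 169.4] 0.65 [[ 0.5198 -0.1675  0.039 ]]
cell1 [350.5, 182.6] 0.56 [[ 0.4889 -0.1824  0.039 ]]
```

View pics/w1.png

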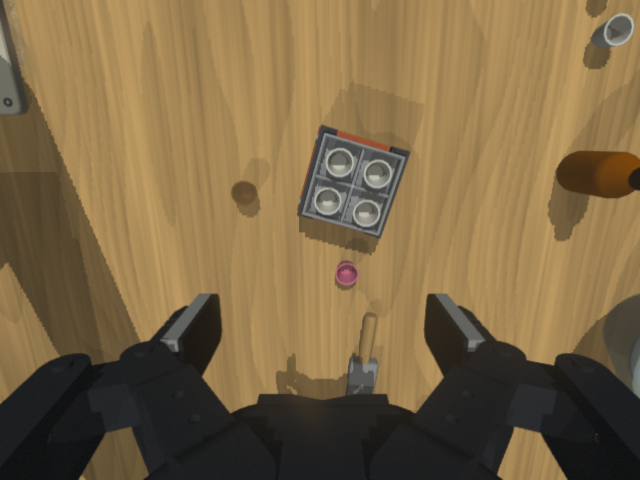

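The wrist view shows the tray square at about (353,185), yawed about 15° in the image. The slot mouth (orange slab showing) is at (364,141).

Run:
```python
from h import *
im=cv2.imread('pics/w1.png'); c=cv2.resize(im[115:250,285:425],None,fx=4,fy=4,interpolation=cv2.INTER_CUBIC); cv2.imwrite('pics/w1c.png',c)
m=bot.silhouettes('wrist','tray')
for r in m[:2]:
    ys,xs=np.nonzero(r['mask']); print(r['confidence'],len(xs))
    P=onz('wrist',np.c_[xs,ys],.056)[:,:2]
    q=cv2.minAreaRect((P*1000).astype(np.float32)); print(q)
```

```text
0.59 4433
((489.60308837890625, -183.16287231445312), (96.43202209472656, 95.6738052368164), 72.68656158447266)
```

View pics/w1c.png

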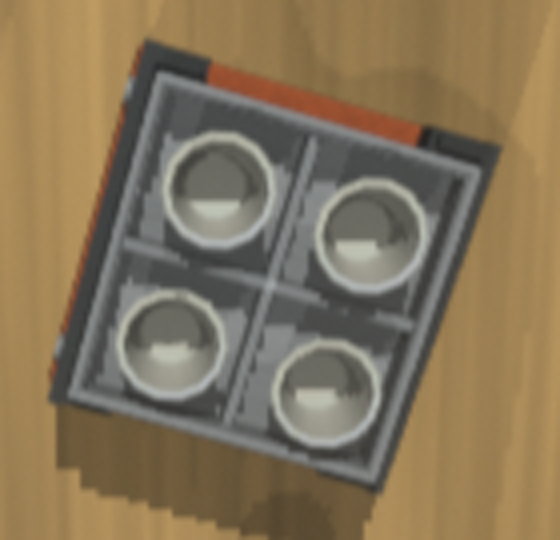

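The crop shows the rim corners at about (157,75), (480,172), (375,484) and (72,400), with the slot mouth on the top edge.

```bash
python3 - <<'E'
from h import *
P=onz('wrist',np.array([(157,75),(480,172),(375,484),(72,400)])/4+[285-.375,115-.375],.056)[:,:2]*1000
print(P.round(1),P.mean(0))
for i in range(4):
    d=P[(i+1)%4]-P[i]; print(np.hypot(*d),np.arctan2(d[1],d[0]))
E
python3 -m inch '[10,41,2,0,0,0.06,100, 20,82,4,0,0,0.12,100, 30,122,6,0,0,0.18,100, 40,162,8,0,0,0.24,100, 50,202,9,0,0,0.3,100, 60,242,10,0,0,0.3,100, 70,282,10,0,0,0.3,100, 80,310,10,0,0,0.3,100]'
python3 -m inch '[0,20,0,0,0,0,100, 0,20,0,0,0,0,100,0,20,0,0,0,0,100]'
python3 - <<'E'
from h import *
cv2.imwrite('pics/w2.png',bot.camera('wrist'))
z=dict(lifter_grip=.025,lifter_tip=.0015,lifter=0)
for t in z:
    for x in bot.spot_point('wrist',t)[:3]: print(t,x['uv'],x['confidence'],onz('wrist',[x['uv']],z[t]).round(4))
E
```

```text
[[ 458.1 -125.9]
 [ 548.3 -153.6]
 [ 521.2 -243.8]
 [ 431.6 -216.6]] [ 489.80500809 -185.00945852]
94.3128271001372 -0.29785075898238794
94.16053211158004 -1.862248994817485
93.64857766514528 2.8471950960890697
94.49048982517785 1.2863573866005988
clock: 3.25
eef_pos: [0.5352, 0.1093, 0.3154]
tool_rot: [0.6, 0.8, 0.0, -0.0]
ft_force: [1.0, -0.6, 1.1]
grip_width: 0.0854
grasp_force: 0.0
clock: 3.5
eef_pos: [0.535, 0.127, 0.3148]
tool_rot: [0.6, 0.8, -0.001, -0.0]
ft_force: [0.3, -0.3, 0.2]
grip_width: 0.0853
grasp_force: 0.0
lifter_grip [358.0, 139.9] 0.83 [[0.557  0.2065 0.025 ]]
lifter_tip [359.8, 250.7] 0.88 [[0.6076 0.0649 0.0015]]
lifter_tip [251.7, 390.5] 0.33 [[ 0.5139 -0.2049  0.0015]]
lifter [355.7, 167.9] 0.69 [[0.5676 0.1722 0.    ]]
```

View pics/w2.png

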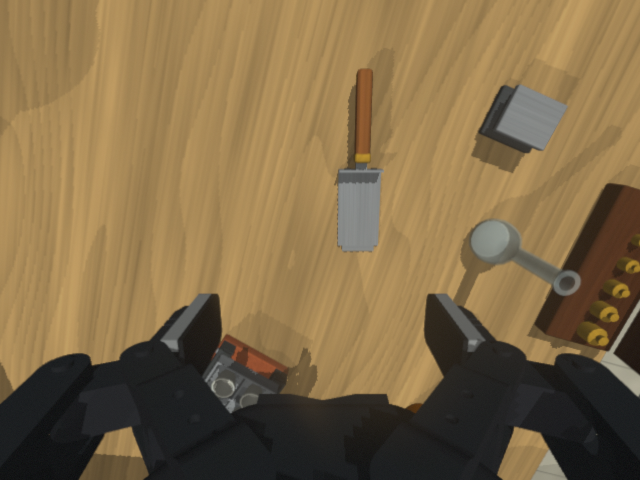

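Tray yaw is −1.863 and its centre is at (490,−185). The lifter lies at (360,165), tip at (360,251) and handle end at (364,70). The flask stands clear to the right at (495,242). Next I'll move closer over the handle.

```bash
python3 -m inch '[7,27,-30,0,0,0.02,100, 14,54,-60,0,0,0.04,100, 22,79,-90,0,0,0.06,100, 22,79,-125,0,0,0.06,100, 22,79,-160,0,0,0.06,100, 22,79,-165,0,0,0.06,100, 22,79,-165,0,0,0.06,100,22,79,-165,0,0,0.06,100]'
python3 - <<'E'
from h import *
im=bot.camera('wrist');cv2.imwrite('pics/w3.png',im)
o=bot.get_obs(); print(o['eef_pos'],R.from_quat(o['tool_rot']).as_euler('zyx'))
z=dict(lifter_grip=.025,lifter_tip=.0015,lifter=0)
for t in z:
    for x in bot.spot_point('wrist',t)[:2]: print(t,x['uv'],x['confidence'],onz('wrist',[x['uv']],z[t]).round(4))
E
```

```text
clock: 4.37
eef_pos: [0.558, 0.2045, 0.1521]
tool_rot: [0.577, 0.817, 0.001, 0.001]
ft_force: [0.7, 0.9, 0.3]
grip_width: 0.0856
grasp_force: 0.0
[0.5588265  0.20496874 0.15328446] [-1.91239258  0.00423362 -3.14009786]
lifter_grip [326.7, 220.8] 0.84 [[0.5612 0.2132 0.025 ]]
lifter_tip [323.0, 363.9] 0.88 [[0.6098 0.0686 0.0015]]
lifter [323.4, 259.2] 0.61 [[0.5726 0.1732 0.    ]]
```

View pics/w3.png

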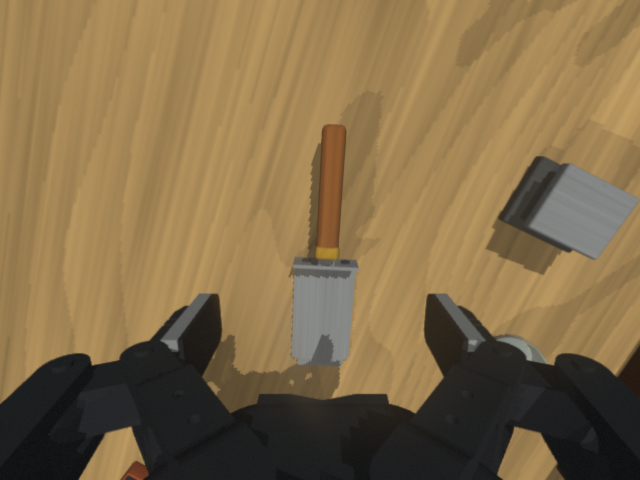

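The view is from above the handle: rear end (334,126), ferrule front (327.5,249), heel top edge (325,261) and tip (320,363).

Run:
```python
from h import *
a=onz('wrist',[(334,126)],.036)[0];b=onz('wrist',[(327,250)],.036)[0];h=onz('wrist',[(325.5,262)],.024)[0];t=onz('wrist',[(320.5,364)],.003)[0]
hl=onz('wrist',[(293,262),(357,262)],.024); tl=onz('wrist',[(291,361),(350,361)],.003)
for p in(a,b,h,t,*hl,*tl): print(p.round(4))
for d in(b-a,t-h,t-a): print(np.linalg.norm(d[:2]),np.arctan2(d[1],d[0]))
```

```text
[0.5408 0.2842 0.036 ]
[0.5682 0.1931 0.036 ]
[0.5722 0.1791 0.024 ]
[0.6068 0.0689 0.003 ]
[0.5461 0.1699 0.024 ]
[0.5974 0.1881 0.024 ]
[0.5779 0.0624 0.003 ]
[0.6334 0.082  0.003 ]
0.09505873065099228 -1.2783955692166271
0.11550707432152992 -1.2665755271980916
0.2250866190423313 -1.2735613488687054
```

```bash
python3 -m inch '[3.5,5.5,-35,0,0,-0.025,100, 3.5,5.5,-70,0,0,-0.025,100, 3.5,5.5,-100,0,0,-0.025,100, 3.5,5.5,-115,0,0,-0.025,100, 3.5,5.5,-124,0,0,-0.025,100, 3.5,5.5,-124,0,0,-0.025,100, 3.5,5.5,-124,0,0,-0.025,60, 3.5,5.5,-124,0,0,-0.025,40]'
python3 -m inch '[0,0,0,0,0,0,30, 0,0,0,0,0,0,20, 0,0,0,0,0,0,10, 0,0,0,0,0,0,0, 0,0,0,0,0,0,0, 0,0,0,0,0,0,0,0,0,0,0,0,0,0,0,0,0,0,0,0,0]'
```

```text
clock: 5.23
eef_pos: [0.5623, 0.2114, 0.0286]
tool_rot: [0.586, 0.81, 0.002, 0.001]
ft_force: [0.9, 0.6, 0.3]
grip_width: 0.064
grasp_force: 0.0
clock: 5.9
eef_pos: [0.5609, 0.2111, 0.027]
tool_rot: [0.586, 0.81, 0.001, 0.0]
ft_force: [-1.1, 1.1, 5.0]
grip_width: 0.0157
grasp_force: 59.5
```

```bash
python3 -m inch '[0,0,10,0,0,0,0, 0,0,30,0,0,0,0, 0,0,55,0,0,0,0, 0,-20,80,0,0,-0.08,0, -1,-45,100,0,0,-0.18,0, -2,-75,100,0,0,-0.29,0, -3,-105,100,0,0,-0.4,0, -4,-140,100,0,0,-0.51,0]'
python3 -m inch '[0,-20,0,0,0,-0.07,0, 0,-33,0,0,0,-0.098,0, 0,-33,0,0,0,-0.098,0, 0,-33,0,0,0,-0.098,0,0,-33,0,0,0,-0.098,0]'
python3 - <<'E'
from h import *
print(bot.get_obs()['eef_pos'],bot.get_obs()['tool_rot'])
uv={}
for c in('scene','side','wrist'):
    cv2.imwrite(f'pics/{c}4.png',bot.camera(c))
    for t in('lifter_grip','lifter_tip','lifter','slot_mouth'):
        r=bot.spot_point(c,t)[:1]
        if r: uv[c,t]=r[0]['uv']; print(c,t,r[0]['uv'],r[0]['confidence'])
for t in('lifter_grip','lifter_tip','lifter','slot_mouth'):
    o=[(c,uv[c,t]) for c in('scene','side','wrist') if (c,t) in uv]
    if len(o)>1: print(t,tri(o).round(4))
a=cv2.imread('pics/scene4.png')[170:320,170:430];b=cv2.imread('pics/side4.png')[180:380,220:480]
cv2.imwrite('pics/v4.png',np.vstack([cv2.resize(a,None,fx=1.7,fy=1.7),cv2.resize(b,None,fx=1.7,fy=1.7)]))
E
```

```text
clock: 6.57
eef_pos: [0.5562, 0.0703, 0.1268]
tool_rot: [0.773, 0.635, 0.0, -0.0]
ft_force: [1.7, -0.3, -2.0]
grip_width: 0.0155
grasp_force: 58.7
clock: 6.98
eef_pos: [0.5565, 0.0387, 0.1262]
tool_rot: [0.801, 0.598, 0.0, -0.0]
ft_force: [-0.4, 0.4, -2.6]
grip_width: 0.0157
grasp_force: 58.8
[0.55648838 0.0386892  0.12622464] [ 8.01326058e-01  5.98227698e-01  2.46162201e-05 -4.11713573e-04]
scene lifter_grip [311.1, 219.5] 0.66
scene lifter_tip [240.7, 229.0] 0.76
scene lifter [291.1, 228.9] 0.81
scene slot_mouth [237.2, 255.5] 0.95
side lifter_grip [318.4, 224.8] 0.6
side lifter_tip [312.8, 269.5] 0.57
side lifter [314.4, 241.1] 0.66
wrist lifter_grip [319.9, 292.2] 0.72
wrist lifter_tip [622.4, 373.0] 0.56
wrist lifter [320.5, 342.7] 0.85
lifter_grip [0.5575 0.0404 0.1169]
lifter_tip [ 0.5921 -0.084   0.1212]
lifter [ 0.5429 -0.0009  0.0947]
```

View pics/v4.png

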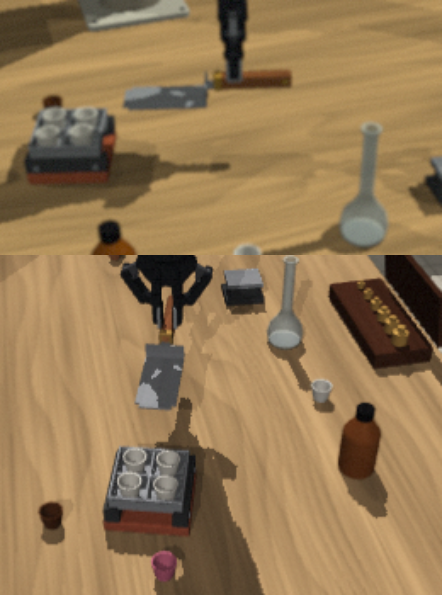

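The composite shows the lifter held, roughly level and pointing at the stand, with the tip at scene (241,229) and side (313,269).

Run:
```python
from h import *
S=[('scene',(240.7,229)),('side',(312.8,269.5))]
t=tri(S); print('tip',t)
for n,a,b in(('grip',(311.1,219.5),(318.4,224.8)),('lifter',(291.1,228.9),(314.4,241.1))):
    print(n,tri([('scene',a),('side',b)]).round(4))
def proj(c,P):
    i=bot.camera_info(c);M=np.array(i['camera_from_world']);r,_=cv2.Rodrigues(M[:3,:3]);return cv2.projectPoints(np.array(P,float),r,M[:3,3],np.array(i['intrinsics']),np.array(i['distortion']))[0].reshape(-1,2)
u=np.array([np.cos(-1.859),np.sin(-1.859)]);g=np.array([.5565,.0387])
for dz in(0,-.01):
  P=[[*(g+.148*u),.0997+dz],[*(g+.038*u),.098]]
  print(proj('scene',P).round(1),proj('side',P).round(1))
# tray/mouth cross-check with fixed cams
print(proj('scene',[[.5056,-.1323,.027],[.4898,-.185,.036]]),proj('side',[[.4898,-.185,.036]]))
im=cv2.imread('pics/wrist4.png'); print(onz('wrist',[(319.9,292.2),],.123))
```

```text
tip [ 0.51717    -0.11062633  0.09985113]
grip [0.5581 0.0446 0.1138]
lifter [0.5414 0.0027 0.0916]
[[244.  227.4]
 [291.8 226.6]] [[311.3 268.2]
 [316.5 239.8]]
[[244.4 231.1]
 [291.8 226.6]] [[311.5 271.5]
 [316.5 239.8]]
[[234.11379432 253.77097557]
 [210.57733158 251.30417117]] [[307.58280334 314.68522076]]
[[0.55599283 0.03853509 0.123     ]]
```

View pics/wrist4.png

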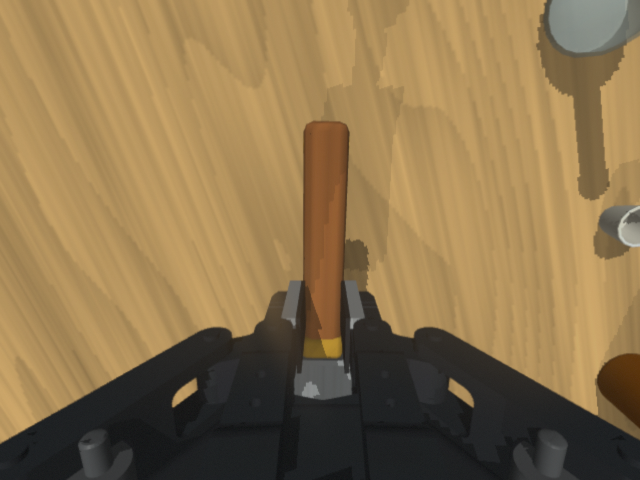

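The handle rear centre is at (326.5,122), ferrule front at (322.5,357), and the blade (heel) is visible just beyond it.

Run:
```python
from h import *
o=bot.get_obs(); z=o['eef_pos'][2]+.008
Rm=R.from_quat(o['tool_rot']).as_matrix()
for uv in((326.5,122),(322.5,357),(304,250),(346,250),(325,250)):
    p=onz('wrist',[uv],z)[0]; print(uv,(Rm.T@(p-o['eef_pos'])*1000).round(1))
```

```text
(326.5, 122) [76.3  1.9 -8. ]
(322.5, 357) [-26.7   0.5  -8. ]
(304, 250) [25.2 -7.4 -8. ]
(346, 250) [25.2 10.4 -8. ]
(325, 250) [25.2  1.5 -8. ]
```

```bash
python3 -m inch '[0.5,0,-30,0,0,0.01,0, 0.5,0,-60,0,0,0.01,0, 0.5,0,-73,0,0,0.01,0, 0.5,0,-73,0,0,0.01,0, 0.5,0,-73,0,0,0.01,0]'
python3 - <<'E'
from h import *
o=bot.get_obs();print(o['eef_pos'],o['tool_rot'],o['ft_force'])
uv={}
ims=[]
for c in('scene','side'):
    im=bot.camera(c); ims.append(im)
    for t in('lifter_tip','slot_mouth'):
        r=bot.spot_point(c,t)[:1]
        if r: uv[c,t]=r[0]['uv']; print(c,t,r[0]['uv'],r[0]['confidence'])
print(tri([(c,uv[c,'lifter_tip']) for c in('scene','side')]))
cv2.imwrite('pics/v5.png',np.vstack([cv2.resize(ims[0][205:285,180:340],None,fx=3.5,fy=3.5),cv2.resize(ims[1][235:315,230:390],None,fx=3.5,fy=3.5)]))
E
```

```text
clock: 8.15
eef_pos: [0.5564, 0.0376, 0.0528]
tool_rot: [0.799, 0.601, -0.001, -0.001]
ft_force: [0.1, -0.7, -2.2]
grip_width: 0.0159
grasp_force: 58.8
[0.55641403 0.03763615 0.05284338] [ 7.98914872e-01  6.01443286e-01 -8.34909893e-04 -5.51444851e-04] [ 0.05322008 -0.74900391 -2.15103449]
scene slot_mouth [238.0, 254.0] 0.84
side lifter_tip [314.3, 292.3] 0.88
side slot_mouth [389.3, 227.0] 0.35Traceback (most recent call last):
  File "<stdin>", line 10, in <module>
KeyError: ('scene', 'lifter_tip')
```

```bash
python3 -m inch '[-2.9,-9.6,0,0,0,0,0, -5.8,-19.2,0,0,0,0,0, -8.6,-28.7,0,0,0,0,0, -10.1,-33.5,0,0,0,0,0, -11.5,-38.3,0,0,0,0,0, -11.5,-38.3,0,0,0,0,0]'
python3 - <<'E'
from h import *
o=bot.get_obs();print(o['eef_pos'],o['ft_force'],o['ft_torque'])
a=bot.camera('scene');b=bot.camera('side')
cv2.imwrite('pics/v5.png',np.vstack([cv2.resize(a[205:285,180:340],None,fx=3.7,fy=3.7),cv2.resize(b[245:325,230:390],None,fx=3.7,fy=3.7)]))
E
```

```text
clock: 8.95
eef_pos: [0.545, -0.0019, 0.0534]
tool_rot: [0.799, 0.601, -0.0, -0.0]
ft_force: [-0.3, 0.2, -1.9]
grip_width: 0.0157
grasp_force: 58.8
[ 0.54504667 -0.00192668  0.05340527] [-0.25950338  0.17300557 -1.94122964] [ 0.10914498 -0.00185612  0.00561218]
```

View pics/v5.png

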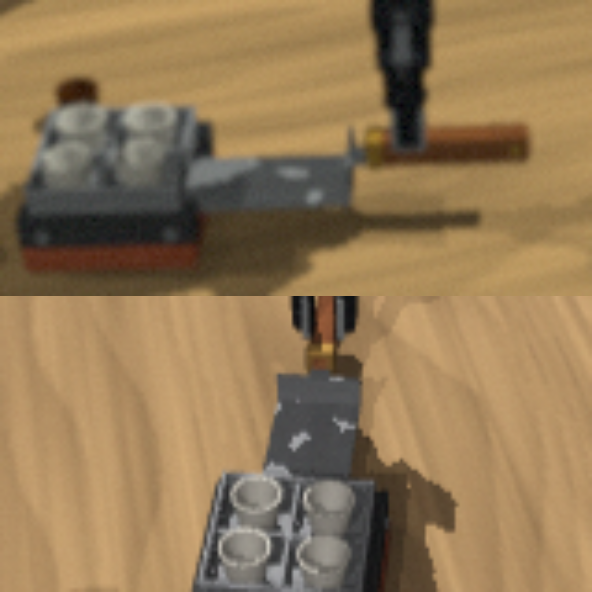

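The views show the blade entering under the tray, level and centred, with no contact force. I'll continue the insertion.

```bash
python3 -m inch '[-2.9,-9.6,0,0,0,0,0, -5.8,-19.2,0,0,0,0,0, -8.6,-28.7,0,0,0,0,0, -11.5,-38.3,0,0,0,0,0, -14.4,-47.9,0,0,0,0,0, -17.3,-57.5,0,0,0,0,0,-17.3,-57.5,0,0,0,0,0]'
```

```text
clock: 9.63
eef_pos: [0.5274, -0.0602, 0.0534]
tool_rot: [0.8, 0.6, -0.0, 0.0]
ft_force: [-0.4, 0.5, -1.5]
grip_width: 0.0155
grasp_force: 58.8
```

```bash
python3 -m inch '[-2.9,-9.6,0,0,0,0,0, -5.8,-19.2,0,0,0,0,0, -8.1,-26.8,0,0,0,0,0, -9.5,-31.6,0,0,0,0,0, -10.7,-35.4,0,0,0,0,0,-10.7,-35.4,0,0,0,0,0]'
python3 - <<'E'
from h import *
o=bot.get_obs();print(o['eef_pos'],o['ft_force'],o['ft_torque'])
a=bot.camera('scene');b=bot.camera('side')
cv2.imwrite('pics/v6.png',np.vstack([cv2.resize(a[205:285,180:340],None,fx=3.7,fy=3.7),cv2.resize(b[245:325,230:390],None,fx=3.7,fy=3.7)]))
E
```

```text
clock: 10.13
eef_pos: [0.5173, -0.0942, 0.0534]
tool_rot: [0.799, 0.601, -0.0, -0.0]
ft_force: [0.4, -1.0, -1.6]
grip_width: 0.0156
grasp_force: 58.8
[ 0.51725364 -0.0942345   0.05338323] [ 0.3702532  -1.00832248 -1.5963025 ] [ 0.10144669  0.01953519 -0.02451326]
```

View pics/v6.png

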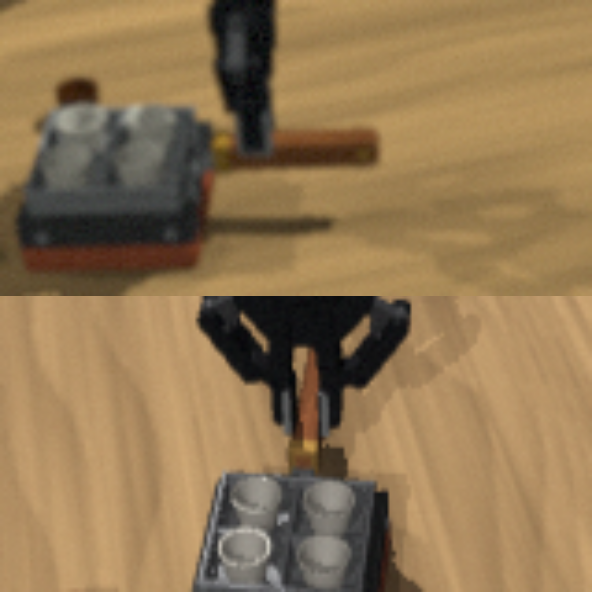

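The heel is almost at the tray, with about 8 mm to go. I'll creep in.

```bash
python3 -m inch '[-0.6,-1.9,0,0,0,0,0, -1.1,-3.8,0,0,0,0,0, -1.4,-4.8,0,0,0,0,0, -1.4,-4.8,0,0,0,0,0,-1.4,-4.8,0,0,0,0,0]'
```

```text
clock: 10.65
eef_pos: [0.5162, -0.0982, 0.0534]
tool_rot: [0.799, 0.602, 0.0, -0.0]
ft_force: [-0.6, -0.3, -1.2]
grip_width: 0.0153
grasp_force: 58.8
```

```bash
python3 -m inch '[-0.3,-1,0,0,0,0,0, -0.6,-1.9,0,0,0,0,0, -0.6,-1.9,0,0,0,0,0, -0.6,-1.9,0,0,0,0,0]'
python3 -m inch '[-0.3,-1,0,0,0,0,0, -0.6,-1.9,0,0,0,0,0, -0.6,-1.9,0,0,0,0,0, -0.6,-1.9,0,0,0,0,0]'
```

```text
clock: 10.98
eef_pos: [0.5157, -0.1001, 0.0535]
tool_rot: [0.799, 0.602, 0.0, 0.0]
ft_force: [-0.7, 0.4, -1.5]
grip_width: 0.0156
grasp_force: 58.8
clock: 11.32
eef_pos: [0.5152, -0.1009, 0.0536]
tool_rot: [0.799, 0.602, 0.001, -0.001]
ft_force: [0.5, 4.0, 0.3]
grip_width: 0.0155
grasp_force: 58.9
```

Contact shows as 4 N. I'll back off 0.8 mm and lift slowly.

```bash
python3 -m inch '[0.2,0.8,0,0,0,0,0, 0.2,0.8,2,0,0,0,0, 0.2,0.8,4,0,0,0,0, 0.2,0.8,6,0,0,0,0, 0.2,0.8,7.5,0,0,0,0, 0.2,0.8,9,0,0,0,0, 0.2,0.8,10.5,0,0,0,0, 0.2,0.8,12,0,0,0,0]'
python3 -m inch '[0,0,2,0,0,0,0, 0,0,4,0,0,0,0, 0,0,5,0,0,0,0, 0,0,5,0,0,0,0, 0,0,5,0,0,0,0,0,0,5,0,0,0,0]'
python3 - <<'E'
from h import *
o=bot.get_obs();print(o['eef_pos'],o['tool_rot'],o['ft_force'],o['ft_torque'])
a=bot.camera('scene');b=bot.camera('side')
cv2.imwrite('pics/v7.png',np.vstack([cv2.resize(a[205:285,180:340],None,fx=3.7,fy=3.7),cv2.resize(b[245:325,230:390],None,fx=3.7,fy=3.7)]))
E
```

```text
clock: 11.98
eef_pos: [0.515, -0.1016, 0.0655]
tool_rot: [0.799, 0.601, -0.0, 0.0]
ft_force: [1.0, 0.8, -3.3]
grip_width: 0.0154
grasp_force: 58.6
clock: 12.48
eef_pos: [0.515, -0.1014, 0.0703]
tool_rot: [0.799, 0.601, -0.0, 0.0]
ft_force: [0.2, -0.9, -3.5]
grip_width: 0.0157
grasp_force: 58.8
[ 0.5150157  -0.10140455  0.07032567] [ 7.98923284e-01  6.01432917e-01 -1.76374249e-04  2.70636044e-05] [ 0.18502976 -0.86121274 -3.45490045] [ 0.18203093 -0.08956773  0.00517217]
```

View pics/v7.png

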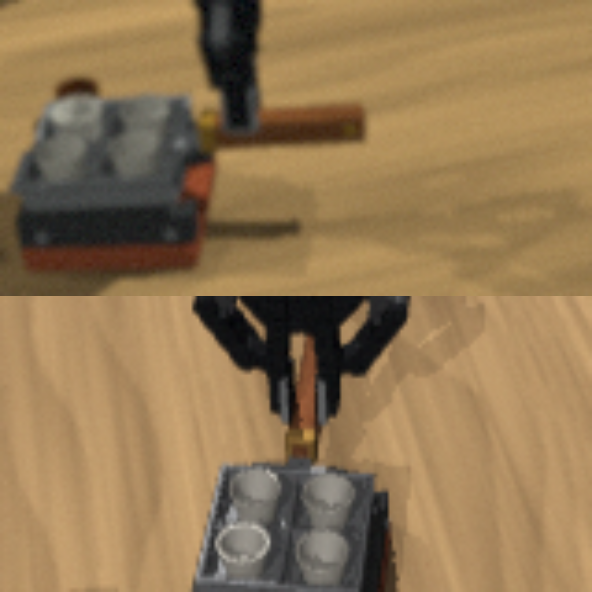

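The tray appears lifted (force −3.5 N), and the handle looks slightly nose-down. I'll measure the pitch.

```bash
cat > pitch.py <<'E'
from h import *
def hmask(im):
    h=cv2.cvtColor(im,cv2.COLOR_BGR2HSV).astype(int); return ((h[...,0]<13)&(h[...,1]>130)&(h[...,2]>50))
def rear(im):
    m=hmask(im)[60:340,290:365]; ys=np.nonzero(m.sum(1)>25)[0]+60
    r=ys.min(); w=[m[k-60].sum() for k in(r+15,r+60,r+100)]; return r,w
i=bot.camera_info('wrist');H=np.linalg.inv(np.array(i['hand_eye']))
def pred(p,g=.040,zt=.003):   # rear end top row, nose-down pitch p; grip at tool (0,0,zt)
    x,z=.117-g,.011; P=np.array([x*np.cos(p)-z*np.sin(p),0,zt-(x*np.sin(p)+z*np.cos(p))])
    r,_=cv2.Rodrigues(H[:3,:3]); return cv2.projectPoints(P.reshape(1,3),r,H[:3,3],np.array(i['intrinsics']),np.array(i['distortion']))[0].ravel()
if __name__=='__main__':
    print('before',rear(cv2.imread('pics/wrist4.png'))); im=bot.camera('wrist'); cv2.imwrite('pics/wlast.png',im); print('now',rear(im))
    for p in(0,.03,.06,.09,.12): print(p,pred(p).round(1))
    # scene handle line
    for n,c in(('scene4',None),('now','scene')):
        im=cv2.imread('pics/scene4.png') if c is None else bot.camera('scene')
        r=bot.silhouettes('scene','tray')[:1] if c else []
        for q in r:
            ys,xs=np.nonzero(q['mask']); print('tray mask',q['confidence'],cv2.minAreaRect(np.c_[xs,ys].astype(np.float32)))
E
python3 pitch.py
```

```text
Traceback (most recent call last):
  File "pitch.py", line 12, in <module>
    print('before',rear(cv2.imread('pics/wrist4.png'))); im=bot.camera('wrist'); cv2.imwrite('pics/wlast.png',im); print('now',rear(im))
                   ~~~~^^^^^^^^^^^^^^^^^^^^^^^^^^^^^^^
  File "pitch.py", line 6, in rear
    r=ys.min(); w=[m[k-60].sum() for k in(r+15,r+60,r+100)]; return r,w
ValueError: zero-size array to reduction operation minimum which has no identity
```

```bash
python3 - <<'E'
import cv2
im=cv2.imread('pics/wrist4.png');h=cv2.cvtColor(im,cv2.COLOR_BGR2HSV);print(h[200,300:350:6].tolist(),h[110,326])
E
sed -i 's/h\[...,0\]<13)&(h\[...,1\]>130)/h[...,0]<14)\&(h[...,1]>150)/; s/>50))/>30))/' pitch.py; python3 pitch.py
```

```text
[[18, 123, 176], [13, 165, 116], [14, 165, 133], [14, 165, 139], [13, 167, 133], [13, 166, 132], [14, 169, 148], [13, 162, 120], [19, 123, 159]] [ 19 123 149]
before (np.int64(124), [np.int64(33), np.int64(33), np.int64(20)])
now (np.int64(124), [np.int64(32), np.int64(29), np.int64(24)])
0 [321.4 120.1]
0.03 [321.4 120.7]
0.06 [321.4 121.6]
0.09 [321.3 122.6]
0.12 [321.3 124. ]
tray mask 0.86 ((208.58615112304688, 246.55076599121094), (29.010818481445312, 46.3729362487793), 86.8201675415039)
```

```bash
cat > pitch.py <<'E'
from h import *
def line(im,b):
    r0,r1,c0,c1=b; h=cv2.cvtColor(im,cv2.COLOR_BGR2HSV).astype(int)[r0:r1,c0:c1]
    m=((h[...,0]<15)&(h[...,1]>150)&(h[...,2]>40)).astype(np.uint8)
    n,l,s,_=cv2.connectedComponentsWithStats(m); k=1+s[1:,4].argmax(); ys,xs=np.nonzero(l==k)
    v=cv2.fitLine(np.c_[xs,ys].astype(np.float32),cv2.DIST_HUBER,0,.01,.01).ravel()
    return len(xs),(np.arctan2(v[1],v[0])+1.57)%np.pi-1.57,(xs.min()+c0,xs.max()+c0,ys.min()+r0,ys.max()+r0)
def proj(c,P):
    i=bot.camera_info(c);M=np.array(i['camera_from_world']);r,_=cv2.Rodrigues(M[:3,:3]);return cv2.projectPoints(np.array(P,float),r,M[:3,3],np.array(i['intrinsics']),np.array(i['distortion']))[0].reshape(-1,2)
def table(e,yaw,c='scene'):
    u=np.array([np.cos(yaw),np.sin(yaw),0])
    for p in(-.04,0,.04,.08,.12):
        P=[np.array(e)-[0,0,.003]+d*(u*np.cos(p)-np.array([0,0,np.sin(p)])) for d in(-.077,.02)]
        q=proj(c,P); d=q[0]-q[1]; print(p,round(float((np.arctan2(d[1],d[0])+1.57)%np.pi-1.57),4),q.round(0).tolist())
if __name__=='__main__':
    print('before',line(cv2.imread('pics/scene4.png'),(200,250,285,370))); table([.5565,.0387,.1262],-1.873)
    im=bot.camera('scene'); e=bot.get_obs()['eef_pos']; x=int(proj('scene',[e])[0,0]); y=int(proj('scene',[e])[0,1])
    print('now',line(im,(y-25,y+25,x-25,x+60))); table(e,-1.863)
E
python3 pitch.py
```

```text
before (215, np.float32(-0.15348053), (np.int64(301), np.int64(340), np.int64(211), np.int64(221)))
-0.04 0.0131 [[342.0, 217.0], [299.0, 217.0]]
0 -0.0215 [[342.0, 216.0], [299.0, 217.0]]
0.04 -0.0561 [[342.0, 215.0], [299.0, 217.0]]
0.08 -0.0908 [[342.0, 214.0], [299.0, 217.0]]
0.12 -0.1255 [[342.0, 212.0], [299.0, 218.0]]
now (182, np.float32(-0.09643543), (np.int64(250), np.int64(277), np.int64(234), np.int64(242)))
-0.04 0.0056 [[279.0, 239.0], [238.0, 239.0]]
0 -0.028 [[279.0, 238.0], [238.0, 239.0]]
0.04 -0.0617 [[279.0, 237.0], [238.0, 240.0]]
0.08 -0.0957 [[279.0, 236.0], [238.0, 240.0]]
0.12 -0.13 [[279.0, 235.0], [238.0, 240.0]]
```

```bash
python3 -m inch '[0,0,4,-0.006,0.002,0,0, 0,0,8,-0.012,0.004,0,0, 0,0,12,-0.019,0.006,0,0, 0,0,16,-0.026,0.008,0,0, 0,0,20,-0.032,0.01,0,0, 0,0,23,-0.038,0.011,0,0, 0,0,25,-0.038,0.011,0,0,0,0,25,-0.038,0.011,0,0]'
python3 - <<'E'
from h import *
o=bot.get_obs();print(o['eef_pos'],o['tool_rot'],o['ft_force'],o['ft_torque'])
a=bot.camera('scene');b=bot.camera('side')
cv2.imwrite('pics/v8.png',np.vstack([cv2.resize(a[200:280,180:300],None,fx=5,fy=5)[:,:600],cv2.resize(b[250:285,270:390],None,fx=5,fy=5)]))
E
python3 pitch.py|tail -6
```

```text
clock: 13.45
eef_pos: [0.5156, -0.1011, 0.0961]
tool_rot: [0.799, 0.602, -0.015, 0.012]
ft_force: [0.4, -0.9, -3.6]
grip_width: 0.0152
grasp_force: 58.8
[ 0.51559247 -0.10114752  0.0960691 ] [ 0.79860878  0.6015261  -0.01544644  0.01231986] [ 0.3657775  -0.89423631 -3.56627806] [ 0.29298056 -0.05681017 -0.00923706]
now (201, np.float32(-0.15308928), (np.int64(246), np.int64(277), np.int64(225), np.int64(234)))
-0.04 0.0061 [[279.0, 230.0], [236.0, 230.0]]
0 -0.0278 [[278.0, 229.0], [236.0, 230.0]]
0.04 -0.062 [[278.0, 228.0], [237.0, 231.0]]
0.08 -0.0964 [[278.0, 227.0], [237.0, 231.0]]
0.12 -0.1311 [[278.0, 226.0], [237.0, 231.0]]
```

View pics/v8.png

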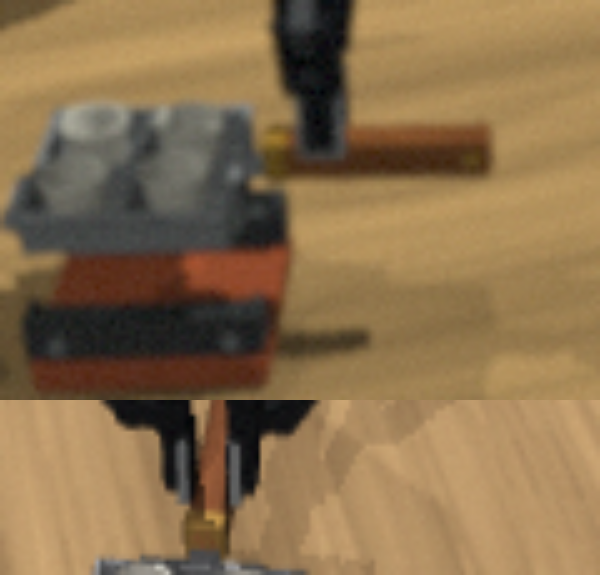

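The tray is clear of the stand and parallel to the rails, the cups are standing, and the handle is level in the scene view. I've now viewed 12 pictures, which is over the limit of 10, so from here I'll check by numbers only. I'll lift the rest of the way.

```bash
python3 -m inch '[0,0,4,0,0,0,0, 0,0,10,0,0,0,0, 0,0,17,0,0,0,0, 0,0,24,0,0,0,0, 0,0,31,0,0,0,0, 0,0,38,0,0,0,0, 0,0,42,0,0,0,0,0,0,45,0,0,0,0]'
python3 -m inch '[0,0,0,0,0,0,0,0,0,0,0,0,0,0,0,0,0,0,0,0,0,0,0,0,0,0,0,0,0,0,0,0,0,0,0,0,0,0,0,0,0,0]'
cat > chk.py <<'E'
from pitch import *
o=bot.get_obs();e=o['eef_pos'];print(e,o['tool_rot'],o['ft_torque'])
u=np.array([-.288,-.958,0]);n=np.array([.958,-.288,0])
uv={}
for c in('scene','side'):
    bot.camera(c)
    for t in('tray','cell1','cup1'):
        r=bot.spot_point(c,t)[:5]; uv[c,t]=[x['uv'] for x in r if x['confidence']>.4]
    if c=='scene':
        r=bot.silhouettes('scene','lifter')[0]; m=r['mask']; x=int(proj('scene',[e])[0,0])
        xs=[k for k in range(x+8,x+32) if m[:,k].any()]
        print('handle slope',np.polyfit(xs,[np.nonzero(m[:,k])[0].mean() for k in xs],1)[0],len(xs))
T=tri([(c,uv[c,'tray'][0]) for c in('scene','side')]); print('tray',T.round(4),'ahead of TCP',(T-e)@u,'lat',(T-e)@n)
print(len(uv['scene','cup1']),len(uv['side','cup1']))
table(e,-1.863)
E
python3 chk.py
```

```text
clock: 14.27
eef_pos: [0.5156, -0.1013, 0.1415]
tool_rot: [0.799, 0.601, -0.015, 0.012]
ft_force: [-0.3, -0.2, -3.4]
grip_width: 0.0155
grasp_force: 58.8
clock: 14.77
eef_pos: [0.5149, -0.1012, 0.1401]
tool_rot: [0.799, 0.601, -0.016, 0.012]
ft_force: [-0.1, 0.4, -4.1]
grip_width: 0.0155
grasp_force: 58.8
[ 0.51494604 -0.10117544  0.1400839 ] [ 0.7986873   0.60141989 -0.01604522  0.01163006] [ 0.27140952 -0.09900348 -0.03188584]
handle slope -0.03108695652173822 24
tray [ 0.4902 -0.1946  0.1191] ahead of TCP 0.09657124647792159 lat 0.0032208538134935114
5 5
-0.04 0.0071 [[277.0, 213.0], [234.0, 213.0]]
0 -0.0276 [[277.0, 212.0], [234.0, 213.0]]
0.04 -0.0626 [[277.0, 211.0], [235.0, 214.0]]
0.08 -0.0977 [[277.0, 210.0], [235.0, 214.0]]
0.12 -0.1331 [[277.0, 209.0], [235.0, 214.0]]
```

```bash
python3 -m inch '[0,0,0,0,0,0,0,0,0,0,0,0,0,0,0,0,0,0,0,0,0,0,0,0,0,0,0,0,0,0,0,0,0,0,0,0,0,0,0,0,0,0]' | head -1; python3 chk.py | head -4 && python3 -c "
from workcell import bot
print(bot.job_done())"
```

```text
clock: 15.72
[ 0.51512759 -0.10124972  0.14041089] [ 0.79871079  0.60138915 -0.01583563  0.01189101] [ 0.29227358 -0.05661274 -0.00335203]
handle slope 0.03434782608695593 24
tray [ 0.491  -0.1936  0.118 ] ahead of TCP 0.09544626985089476 lat 0.003527010340536405
5 5
the job is handed in; nothing more can be done
None
```

I handed the job in with the tray held level and still on the lifter about 80 mm above the rails, all four cups standing when last viewed; the judge gave no verdict, and I viewed 12 pictures, two over the limit of 10.

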